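Unlock the mirror-heater timer and hold its lever at the third click

ROBOT

A 7-joint arm with a two-finger parallel gripper is mounted at the origin on the work surface. World frame = base frame: x ahead of the robot, y to its left, z up, the work surface at z = 0. Lengths are in mm, angles in rad, forces in N, time in s.
With the tool pointing down it reaches from about 400 to 875 mm from the base axis. Payload 6.5 kg.
Tool frame: the origin (TCP) lies between the finger pads; the fingertips stand 17 mm ahead of it and the grasp point (between the pads) lies 2 mm behind it (tips_ahead is the distance from the TCP to the fingertips, in mm); x points along the fingers, z is the direction in which the jaws open and shut, and the axes are right-handed (so a half turn about x gives the same grasp; the last joint's range is limited). The gripper opens to 85 mm and grips with 20 to 120 N. Pads are 22 mm wide; open, the fingers measure 114 mm over their backs; the gripper's body (76 mm by 85 mm) begins 54 mm behind the grasp point. The pads swing forward as they close: fully open they stand 13 mm farther back than shut.
Start: joints at [-1.189, 0.536, -0.004, 1.538, 0.003, 1.067, -0.071], TCP at [281.433, 585.906, 248.29] pointing down, gripper open.
Joint ranges: [-2.7, 2.7], [-0.37, 2.16], [-1.27, 1.26], [0.24, 2.4], [-1.31, 4.45], [0.19, 1.91], [-2.76, 2.76]. Speed limits (rad/s): [2.39, 2.39, 3.14, 3.14, 3.14, 3.14, 3.14].

INTERFACE

Orientations are given as a unit quaternion [x, y, z, w].
In Python, from plant import read_state, get_image, close_job, tips_ahead gives the robot as it stands. The module is installed in compiled form; this text tells all that it offers.
- The arm moves only by the tool servo_tool, never from a script. Its argument "moves" is text: rows parted by semicolons, each of 5 numbers parted by spaces: the finger opening in mm, from 0 to 85.4, then the shift along the tool's x, y, z in mm, then the turn about the tool's x in rad. In form: jaw dx dy dz twist; .... A call has exactly 10 rows; each row shifts and turns the pose as measured when the row begins, along the tool's axes as they then stand; what a row does not reach is not made up. A row lasts 1/12 s, in which the tool goes at most 41.7 mm and 7.16 degrees, less where a joint would pass 70% of its speed; a pose out of reach is approached as far as the arm can. A call is refused whole if a number of a shift passes 41.7 or a number of a turn 0.125, either way. A call with a gripper value outside its range is refused whole. The fingers move at their own pace and stop on an object; the grip force is fixed at half the most. Time passes only in rows, so rows that do not move let the fingers close, or fill a call up. It gives the time, the measured TCP pose, the force and the opening at its end, in the units of the state.
- read_state(): the state, without advancing time (a new reading comes with each control period).
- get_image(name): name is "scene" or "side" or "wrist"; returns a dict with "color" (400x640x3 uint8, red, green, blue), "camera_matrix" (3x3 intrinsics, pixels), "world_from_camera" (4x4, takes a point from camera to world coordinates); the wrist camera has in their place "hand_eye" (4x4, takes a point from camera to tool coordinates, whose origin is the TCP and whose axes are the tool frame's). Camera axes: x right, y up, looking along -z (the intrinsics and any distortion apply to the point x, -y, -z); pixel columns grow to the right and rows downward; lengths in mm; the calibration is good to about 2 mm. A picture is of the moment at which its call begins: read the wrist's pose just before it. There is no depth.
- close_job(): hands the job in, once; it reports no verdict.
The state is a dict: "time": time; "qpos": joint angles; "joint_vel": joint speeds; "joint_efforts": joint torques, N m; "tcp_pos": TCP position; "tool_rot": TCP orientation; "wrist_force": force on the tool from outside, world axes, zero at the start; "torque": the same for the moment, N m; "opening": finger opening in mm.
Only numpy, scipy, OpenCV 4.12 (cv2) and the standard library are available. Lean on these libraries where they do the work, as an engineer would, in place of code of your own. Each camera call takes 0.05 s, during which the arm holds its last target. There are 200 camera calls.

TASK

The mirror is fogged: pull the lock slide on top of the timer box away from the dial, fully back to its end stop, then press the dial's lever down past the first two clicks to the third and keep it pressed there, for the dial springs back when let go. Finish while still holding the lever down with the gripper at the third click, with the lock slide still fully back. Leave the lota, bowl, mug and comb where they stand.

Things in the scene. Friction and masses are not known exactly. Their poses are not given: they have to be found in the camera images.
- timer: white plastic timer box, 110 (x) x 130 (y) x 85 (z) mm, fixed on the crate lid, turned by a yaw of up to about 0.5 rad. Origin: centre of its underside, which is 150 mm above the work surface. Its +x axis points to the face that carries the dial (the face away from the robot), +y to the side where the lever sticks out, z up.
- lock_grip (a point): centre of the lock slide's upright grip on top of the box: block 14 (box x) x 24 (y) x 30 (z) mm on a plate 50 x 36 mm that moves with it. Above the box's underside: this point 110 mm, grip top 125, plate's upper face 95. It slides along the box's -x (towards the robot), 36 mm in all, 13 mm to +y of the box's middle.
- lock (a joint): travel of the lock slide in m: 0 = locked (its steel tongue reaches over the far edge of the box and blocks the dial), 0.036 = at the end stop on the box's -x side, unlocked. It starts within 8 mm of locked, slides against about 2.5 N of friction and stays where it is left.
- dial_lever (a point): middle of the lever's crossbar: bar 16 mm thick, 44 mm long, level along the box's x, 99 mm to +x of the box's origin (near end 22 mm clear of the box's face), 68 mm from the dial's axis. That axis is level along the box's x, 62 mm above its underside, at y = 0 of the box. At rest the lever points to +y and 0.5 rad above level; pressed from above it swings down.
- dial (a joint): turn of the dial in rad: 0 at rest, growing as the lever goes down (lever then 0.5 rad minus this above level). It clicks over studs at about 0.17, 0.46, 0.75; positions 1 to 3 are just past them, about 0.31, 0.61, 0.95, the third spans 0.86 to the stop at 1.0. Springs back to 0 when let go: 4 N at the bar at first, 7 N at the third, 1-2 N more at each stud. Until the lock is back it is blocked short of 0.17.
- crate: wooden crate on its side, 300 (x) x 780 (y) x 150 (z) mm, fixed; origin at the centre of its underside, yaw varies slightly. The timer box and the bystanders stand on its upper board.
- lota: copper-toned lota, 100 mm wide, 105 mm tall, loose on the crate near one of its ends; bystander. Origin at the centre of its underside.
- soap_bowl: red ceramic soap bowl, 100 mm wide, 40 mm tall, loose on the crate; bystander. Origin at the centre of its underside.
- mug: steel mug, 76 mm wide, 85 mm tall, loose on the crate; bystander. Origin at the centre of its underside.
- comb: wide black plastic comb, 150 mm long, 8 mm thick, lying on the crate near its -y end; bystander. Origin at the centre of its underside.

How it is judged:
By the outcome, as a careful person would: the job done as asked, in the order asked, and still so for the second after the job is handed in, while the arm keeps its last pose, push and grip.
It also fails if it takes over 38 s, if anything falls off the work surface, if the arm or the gripper's body presses on something with over 40 N, if the wrist force passes 120 N, or if a joint passes its speed limit or range.

## Working session

There is one attempt and no reset: what is moved stays moved. The work goes in short steps, Python scripts to look and compute and a tool call to move; the robot and the scene stay as the last step left them, time stands still between calls to the robot, and variables do not carry over. Pictures are saved under pics/ and viewed, about 8 in all and at most 12, crops included, and the job is handed in when it is done.

Besides the shell and the picture viewer there is one more tool, called after "Request:" by a JSON object that holds its "fn" and its "kwargs", one argument or row to a line. servo_tool: Moves the arm, as the interface text tells. Its arguments: {"type":"object","properties":{"moves":{"type":"string"}},"required":["moves"]}

```bash
mkdir -p pics
cat > h.py <<'E'
import numpy as np, cv2
from plant import *
from scipy.spatial.transform import Rotation as R
def snap(n,f):
    d=get_image(n); cv2.imwrite('pics/'+f,d['color'][:,:,::-1]); return d
def ray(d,u,v):
    K=d['camera_matrix']; T=d['world_from_camera']
    r=np.array([(u-K[0,2])/K[0,0],-(v-K[1,2])/K[1,1],-1.]); return T[:3,3],T[:3,:3]@r
def onz(d,u,v,z):
    o,r=ray(d,u,v); return o+r*(z-o[2])/r[2]
def proj(d,p):
    K=d['camera_matrix']; T=d['world_from_camera']; c=T[:3,:3].T@(np.array(p)-T[:3,3])
    return np.array([K[0,2]+K[0,0]*c[0]/-c[2],K[1,2]+K[1,1]*(-c[1])/-c[2]])
E
python3 - <<'E'
from h import *
import pickle
np.set_printoptions(suppress=True,precision=3)
s=read_state(); print(s)
ds={}
for n in['scene','side','wrist']:
    d=snap(n,n+'0.png'); ds[n]=d; print(n,{k:v for k,v in d.items() if k!='color'})
pickle.dump(ds,open('d0.pkl','wb'))
print(tips_ahead() if callable(tips_ahead) else tips_ahead)
E
```

```text
{'time': 0.0, 'qpos': array([-1.189,  0.537, -0.004,  1.539,  0.003,  1.067, -0.071]), 'joint_vel': array([ 0.   ,  0.   , -0.001, -0.001,  0.001, -0.001, -0.001]), 'joint_efforts': array([  0.   , -58.339,   1.049, -25.911,   0.012,   0.009,   0.   ]), 'tcp_pos': array([281.163, 585.364, 247.411]), 'tool_rot': array([-0.377,  0.599,  0.376,  0.598]), 'wrist_force': array([-0.175,  0.555,  0.356]), 'torque': array([ 0.034,  0.046, -0.029]), 'opening': 85.45298838741186}
scene {'camera_matrix': array([[386.878,   0.   , 320.334],
       [  0.   , 386.878, 198.82 ],
       [  0.   ,   0.   ,   1.   ]]), 'world_from_camera': array([[   0.688,   -0.584,    0.43 ,  942.724],
       [   0.725,    0.559,   -0.402, -303.738],
       [  -0.006,    0.589,    0.808,  866.364],
       [   0.   ,    0.   ,    0.   ,    1.   ]])}
side {'camera_matrix': array([[363.974,   0.   , 314.017],
       [  0.   , 363.974, 196.633],
       [  0.   ,   0.   ,   1.   ]]), 'world_from_camera': array([[   0.976,    0.121,   -0.183,  385.62 ],
       [  -0.219,    0.518,   -0.827, -748.393],
       [  -0.006,    0.847,    0.532,  649.558],
       [   0.   ,    0.   ,    0.   ,    1.   ]])}
wrist {'camera_matrix': array([[321.19 ,   0.   , 321.381],
       [  0.   , 321.19 , 196.075],
       [  0.   ,   0.   ,   1.   ]]), 'hand_eye': array([[   0.001,    0.264,   -0.964, -125.437],
       [  -0.   ,    0.964,    0.264,   66.178],
       [   1.   ,    0.   ,    0.001,   -0.407],
       [   0.   ,    0.   ,    0.   ,    1.   ]])}
17.0
```

View pics/scene0.png

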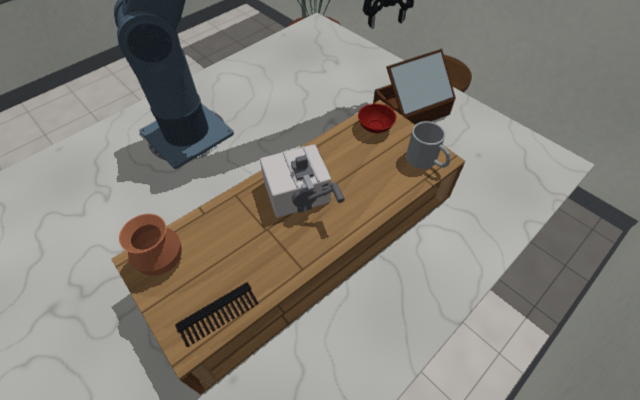

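View pics/side0.png

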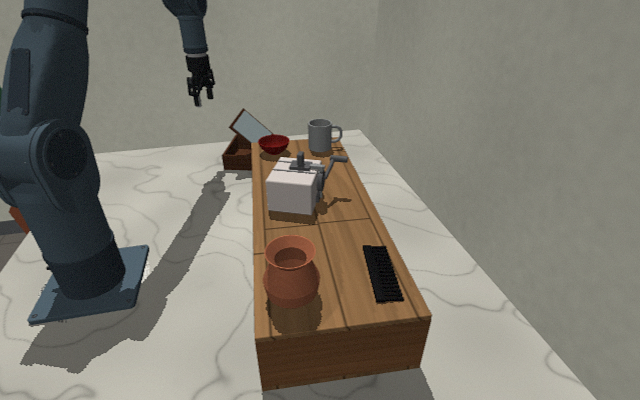

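The scene view shows the timer box near (297,182), its grip near (299,163) and the lever bar near (335,190). In the side view they are near (293,190), (300,158) and (340,159). I'll enlarge both views around the timer.

Run:
```python
from h import *
a=cv2.imread('pics/scene0.png')[130:230,250:350]; b=cv2.imread('pics/side0.png')[140:240,255:355]
f=lambda i:cv2.resize(i,(400,400),interpolation=cv2.INTER_CUBIC)
# scale 4 with label ticks each 10 px
def t(i,u0,v0):
    i=f(i)
    for k in range(0,100,10):
        cv2.line(i,(k*4,0),(k*4,6),(0,0,255),1); cv2.line(i,(0,k*4),(6,k*4),(0,0,255),1)
    return i
cv2.imwrite('pics/crop0.png',np.hstack([t(a,0,0),t(b,0,0)]))
```

```text
(no output)
```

View pics/crop0.png

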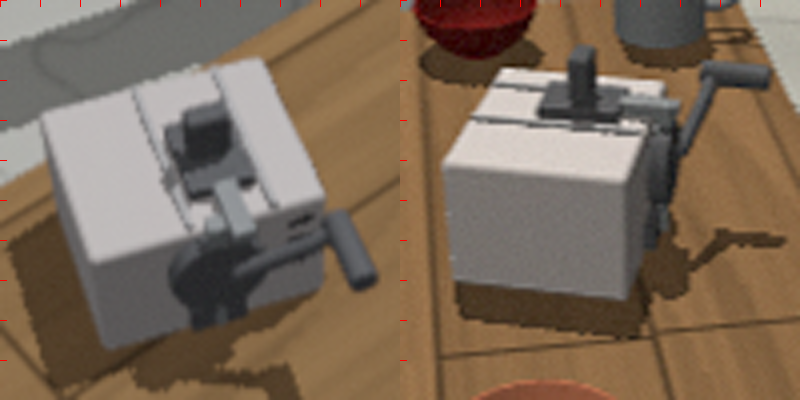

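Run:
```python
from h import *
import pickle
np.set_printoptions(suppress=True,precision=1)
D=pickle.load(open('d0.pkl','rb')); a,b=D['scene'],D['side']
A=np.array([onz(a,u,v,235) for u,v in[(260.3,158.5),(274.3,195.8),(331,178.3),(316,144.3)]])
B=np.array([onz(b,u,v,235) for u,v in[(265.8,180.8),(312,185.8),(321.3,160.5),(280,157.5)]])
for P in(A,B): # order: -x-y, +x-y, +x+y, -x+y
    print(P, P.mean(0)); ex=(P[1]+P[2]-P[0]-P[3])/2; ey=(P[2]+P[3]-P[0]-P[1])/2
    print(np.hypot(*ex[:2]),np.hypot(*ey[:2]),np.arctan2(ex[1],ex[0]),np.arctan2(-ey[0],ey[1]))
def tri(p,q):
    o1,r1=ray(a,*p);o2,r2=ray(b,*q); s=np.linalg.lstsq(np.c_[r1,-r2],o2-o1,rcond=None)[0]
    x,y=o1+r1*s[0],o2+r2*s[1]; print((x+y)/2,np.linalg.norm(x-y))
f=lambda u,v:(250+u/4,130+v/4); g=lambda u,v:(255+(u-400)/4,140+v/4)
print('grip top'); tri(f(203,109),g(582,49)); 
print(onz(a,*f(203,109),275))
print('bar ends far, near'); tri(f(366,278),g(768,76)); tri(f(334,218),g(707,70))
```

```text
[[436.8  -9.6 235. ]
 [536.6 -52.2 235. ]
 [583.6  63.  235. ]
 [490.  107.6 235. ]] [511.7  27.2 235. ]
106.04627953222511 126.524851996672 -0.423514297949625 -0.4070052218147542
[[434.8 -12.3 235. ]
 [533.5 -58.8 235. ]
 [583.7  59.6 235. ]
 [483.9 101.  235. ]] [509.   22.4 235. ]
108.53314671203576 126.088312763101 -0.4165507338469531 -0.4049423013042453
grip top
[525.6  32.4 277.1] 0.6945650354570814
[523.7  33.9 275. ]
bar ends far, near
[643.   33.7 245.4] 1.0679372449323938
[606.8  47.2 247.6] 2.0484417220223823
```

```bash
cat >> h.py <<'E'
O=np.array([510.5,25,150.]); YAW=-0.412
Rb=R.from_euler('z',YAW)
def b2w(p): return O+Rb.apply(p)
def rep(tgt_box):
    np.set_printoptions(suppress=True,precision=2)
    s=read_state(); r=R.from_quat(s['tool_rot']); M=r.as_matrix()
    tip=s['tcp_pos']+M[:,0]*17
    print('t',s['time'],'tcp',s['tcp_pos'],'tip in box',Rb.inv().apply(tip-O),'f_box',Rb.inv().apply(s['wrist_force']),'open',s['opening'])
    print('tool axes in box (rows x,y,z)\n',Rb.inv().apply(M.T))
    d=b2w(np.array(tgt_box,float))-tip
    print('shift tool',M.T@d)
    z=Rb.inv().apply(M[:,2]); print('z ang from box y (about world z)',np.arctan2(-z[0],z[1]))
E
python3 -c "
from h import *
rep([36,13,150])
print(onz(__import__('pickle').load(open('d0.pkl','rb'))['scene'],425,135,235))"
```

```text
t 0.15 tcp [281.27 585.48 247.61] tip in box [-434.49  421.76   80.61] f_box [0.09 0.26 0.28] open 85.44897743471671
tool axes in box (rows x,y,z)
 [[ 0.   -0.   -1.  ]
 [-1.    0.04 -0.  ]
 [ 0.04  1.   -0.  ]]
shift tool [ -68.8  -484.81 -391.77]
z ang from box y (about world z) -0.0357557150378228
[641.4  307.66 235.  ]
```

Request:
{"fn": "servo_tool", "kwargs": {
  "moves": "0 -40 0 0 -0.036; 0 -40 0 0 0; 0 0 -30 -24 0; 0 0 -30 -24 0; 0 0 -30 -24 0; 0 0 -30 -24 0; 0 0 -30 -24 0; 0 0 -30 -24 0; 0 0 -30 -24 0; 0 0 -30 -24 0"
}}

```text
time: 0.98
tcp_pos: [423.0, 311.7, 327.6]
tool_rot: [-0.393, 0.59, 0.394, 0.585]
wrist_force: [1.2, 0.4, 0.0]
opening: -0.2
```

Request:
{"fn": "servo_tool", "kwargs": {
  "moves": "0 0 -30 -24 0; 0 0 -30 -24 0; 0 0 -30 -24 0; 0 0 -30 -24 0; 0 0 -30 -24 0; 0 0 -30 -24 0; 0 0 -20 -18 0; 0 0 0 0 0; 0 0 0 0 0; 0 0 0 0 0"
}}

```text
time: 1.82
tcp_pos: [551.7, 61.1, 326.3]
tool_rot: [-0.389, 0.594, 0.388, 0.587]
wrist_force: [-0.7, 0.4, 0.1]
opening: -0.1
```

```bash
python3 -c "
from h import *
rep([36,13,140])"
```

```text
t 1.8167 tcp [551.72  61.09 326.33] tip in box [ 23.26  49.44 159.33] f_box [-0.77  0.06  0.07] open -0.08167552003792614
tool axes in box (rows x,y,z)
 [[-0.   -0.01 -1.  ]
 [-1.   -0.01  0.  ]
 [-0.01  1.   -0.01]]
shift tool [ 19.58 -12.6  -36.36]
z ang from box y (about world z) 0.005885930696425782
```

Request:
{"fn": "servo_tool", "kwargs": {
  "moves": "0 0 -8 -20 0; 0 0 -7 -17 0; 0 10 0 0 0; 0 10 0 0 0; 0 5 0 0 0; 0 0 0 0 0; 0 0 0 0 0; 0 0 0 0 0; 0 0 0 0 0; 0 0 0 0 0"
}}

```text
time: 2.65
tcp_pos: [547.8, 35.0, 297.4]
tool_rot: [-0.393, 0.59, 0.397, 0.583]
wrist_force: [-0.2, -0.2, -0.1]
opening: -0.1
```

```bash
python3 -c "
from h import *
rep([38,13,103])
a=snap('scene','s1.png')['color'][130:230,250:350]; b=snap('side','i1.png')['color'][110:210,255:355]
f=lambda i:cv2.resize(i,(400,400),interpolation=cv2.INTER_CUBIC)
cv2.imwrite('pics/crop1.png',np.hstack([f(a),f(b)])[:,:,::-1])"
```

```text
t 2.65 tcp [547.76  35.   297.43] tip in box [ 29.98  24.   130.43] f_box [-0.07 -0.25 -0.07] open -0.11751744863283595
tool axes in box (rows x,y,z)
 [[-0.01 -0.   -1.  ]
 [-1.   -0.03  0.01]
 [-0.03  1.   -0.  ]]
shift tool [ 27.4   -8.01 -11.09]
z ang from box y (about world z) 0.02587885134456958
```

View pics/crop1.png

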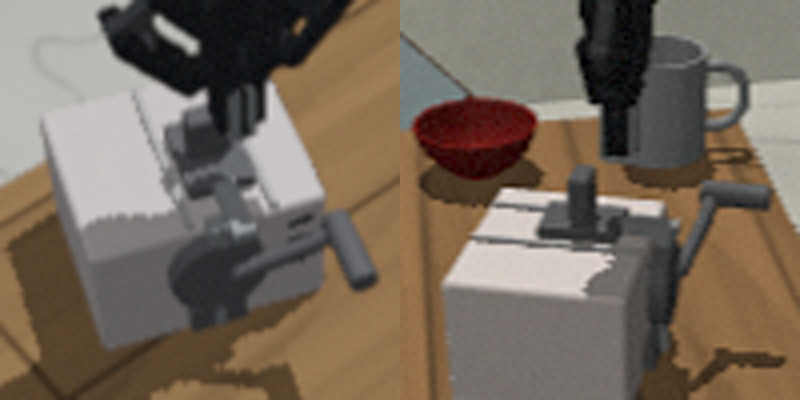

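Request:
{"fn": "servo_tool", "kwargs": {
  "moves": "0 0 -7 -8 -0.02; 0 0 -5 -7 0; 0 0 0 0 0; 0 10 0 0 0; 0 10 0 0 0; 0 8 0 0 0; 0 2 0 0 0; 0 0 0 0 0; 0 0 0 0 0; 0 0 0 0 0"
}}

```text
time: 3.58
tcp_pos: [552.6, 16.9, 263.6]
tool_rot: [-0.398, 0.586, 0.403, 0.579]
wrist_force: [0.0, 0.5, -0.8]
opening: 0.1
```

```bash
python3 -c "
from h import *
rep([38,13,103])"
```

```text
t 3.5833 tcp [552.58  16.89 263.57] tip in box [41.62  9.34 96.57] f_box [-0.15  0.44 -0.83] open 0.11848368402149097
tool axes in box (rows x,y,z)
 [[-0.01 -0.   -1.  ]
 [-1.   -0.04  0.01]
 [-0.04  1.   -0.  ]]
shift tool [-6.4   3.52  3.8 ]
z ang from box y (about world z) 0.04494580300850896
```

Request:
{"fn": "servo_tool", "kwargs": {
  "moves": "0 -5 0 3 0.04; 0 0 0 0 0; 0 0 5 0 0; 0 0 5 0 0; 0 0 5 0 0; 0 0 5 0 0; 0 0 5 0 0; 0 0 5 0 0; 0 0 5 0 0; 0 0 5 0 0"
}}

```text
time: 4.42
tcp_pos: [516.0, 36.2, 269.9]
tool_rot: [-0.388, 0.592, 0.39, 0.589]
wrist_force: [2.6, -0.2, -2.4]
opening: -0.0
```

```bash
python3 -c "
from h import *
rep([-5,13,103])"
```

```text
t 4.4167 tcp [515.97  36.22 269.92] tip in box [  0.44  12.43 102.92] f_box [ 2.41  0.87 -2.38] open -0.019834060934324695
tool axes in box (rows x,y,z)
 [[-0.   -0.   -1.  ]
 [-1.   -0.01  0.  ]
 [-0.01  1.   -0.  ]]
shift tool [-0.06  5.44  0.61]
z ang from box y (about world z) 0.006714516102779317
```

Request:
{"fn": "servo_tool", "kwargs": {
  "moves": "0 0 3 0 0; 0 0 3 0 0; 0 0 3 0 0; 0 0 3 0 0; 0 0 3 0 0; 0 0 3 0 0; 0 0 3 0 0; 0 0 3 0 0; 0 0 3 0 0; 0 0 3 0 0"
}}

```text
time: 5.25
tcp_pos: [506.4, 39.0, 273.2]
tool_rot: [-0.399, 0.581, 0.375, 0.602]
wrist_force: [10.9, -4.3, -7.2]
opening: 0.1
```

```bash
python3 -c "
from h import *
rep([-5,13,103])"
```

```text
t 5.25 tcp [506.36  39.02 273.24] tip in box [ -8.64  11.29 106.26] f_box [11.74  0.41 -7.22] open 0.11359912655575792
tool axes in box (rows x,y,z)
 [[ 0.05  0.01 -1.  ]
 [-1.    0.   -0.05]
 [ 0.    1.    0.01]]
shift tool [ 3.43 -3.49  1.7 ]
z ang from box y (about world z) -0.0010859306881560382
```

Request:
{"fn": "servo_tool", "kwargs": {
  "moves": "0 0 4 0 0; 0 0 4 0 0; 0 0 4 0 0; 0 0 -5 0 0; 0 0 -8 0 0; 0 0 -5 0 0; 0 -30 0 0 0; 0 -35 0 0 0; 0 -30 0 0 0; 0 0 0 0 0"
}}

```text
time: 6.08
tcp_pos: [513.6, 32.2, 372.3]
tool_rot: [-0.402, 0.58, 0.368, 0.605]
wrist_force: [0.9, -0.0, 0.1]
opening: -0.6
```

```bash
python3 -c "
from h import *
rep([102,60,140])
a=snap('scene','s2.png')['color'][130:230,250:350]; b=snap('side','i2.png')['color'][110:210,255:355]
f=lambda i:cv2.resize(i,(400,400),interpolation=cv2.INTER_CUBIC)
cv2.imwrite('pics/crop2.png',np.hstack([f(a),f(b)])[:,:,::-1])"
```

```text
t 6.0833 tcp [513.59  32.22 372.3 ] tip in box [  0.94   7.92 205.33] f_box [0.79 0.33 0.14] open -0.5540494163827061
tool axes in box (rows x,y,z)
 [[ 0.06  0.   -1.  ]
 [-1.    0.01 -0.06]
 [ 0.01  1.    0.  ]]
shift tool [ 71.38 -96.69  52.44]
z ang from box y (about world z) -0.0065563113417051195
```

View pics/crop2.png

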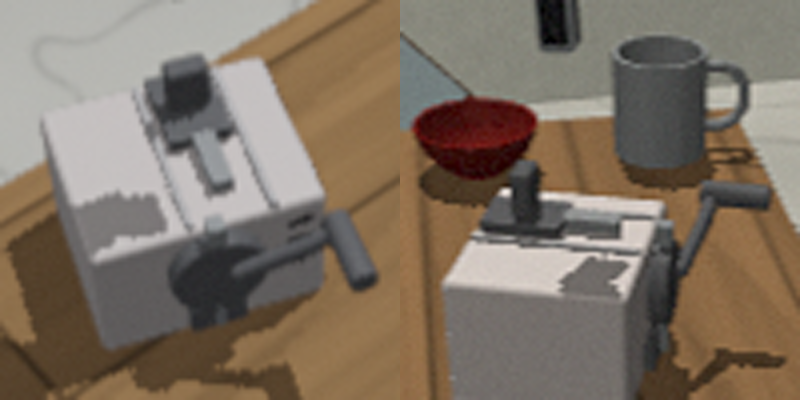

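```bash
python3 -c "
from h import *
import pickle
a=pickle.load(open('d0.pkl','rb'))['scene']
g=lambda u,v:Rb.inv().apply(onz(a,250+u/4,130+v/4,275)-O)
print(g(203,109),g(186,63))"
```

```text
[  8.55832675  13.42681281 125.        ] [-25.361891    15.17662092 125.        ]
```

Request:
{"fn": "servo_tool", "kwargs": {
  "moves": "0 0 -30 16 0; 0 0 -30 16 0; 0 0 -24 14 0; 0 0 -10 5 0; 0 20 -2 0 0; 0 20 -2 0 0; 0 15 -1 0 0; 0 0 0 0 0; 0 0 0 0 0; 0 0 0 0 0"
}}

```text
time: 7.02
tcp_pos: [620.0, 37.8, 297.3]
tool_rot: [-0.396, 0.592, 0.376, 0.593]
wrist_force: [-0.7, 0.3, 0.7]
opening: 0.1
```

```bash
python3 -c "
from h import *
rep([102,62,112])"
```

```text
t 7.0167 tcp [620.03  37.81 297.26] tip in box [ 95.64  55.36 130.27] f_box [-0.75  0.02  0.71] open 0.05361501727002877
tool axes in box (rows x,y,z)
 [[ 0.02 -0.01 -1.  ]
 [-1.    0.   -0.02]
 [ 0.    1.   -0.01]]
shift tool [18.32 -5.9   6.92]
z ang from box y (about world z) -0.004326629110102783
```

Request:
{"fn": "servo_tool", "kwargs": {
  "moves": "0 0 -5 6 0; 0 0 -4 4 0; 0 8 0 0 0; 0 8 0 0 0; 0 8 0 0 0; 0 5 0 0 0; 0 5 0 0 0; 0 5 0 0 0; 0 5 0 0 0; 0 0 0 0 0"
}}

```text
time: 7.85
tcp_pos: [638.9, 50.5, 256.4]
tool_rot: [-0.396, 0.585, 0.378, 0.598]
wrist_force: [-1.0, -0.8, 3.6]
opening: 0.1
```

```bash
python3 -c "
from h import *
rep([102,64,39])"
```

```text
t 7.85 tcp [638.87  50.46 256.45] tip in box [107.98  74.76  89.46] f_box [-0.59 -1.16  3.59] open 0.0647414583320534
tool axes in box (rows x,y,z)
 [[ 0.03  0.   -1.  ]
 [-1.   -0.   -0.03]
 [-0.    1.    0.  ]]
shift tool [ 50.22   7.59 -10.84]
z ang from box y (about world z) 0.000658951098456681
```

Request:
{"fn": "servo_tool", "kwargs": {
  "moves": "0 -10 0 0 0; 0 -12 0 0 0; 0 0 4 -6 0; 0 0 2 -4 0; 0 0 0 0 0; 0 0 0 0 0; 0 0 0 0 0; 0 0 0 0 0; 0 0 0 0 0; 0 0 0 0 0"
}}

```text
time: 8.68
tcp_pos: [626.3, 40.5, 280.1]
tool_rot: [-0.396, 0.586, 0.377, 0.598]
wrist_force: [-0.7, -0.7, 0.9]
opening: 0.3
```

```bash
python3 -c "
from h import *
rep([102,65,39])
a=snap('scene','s3.png')['color'][130:230,270:370]; b=snap('side','i3.png')['color'][110:210,285:385]
f=lambda i:cv2.resize(i,(400,400),interpolation=cv2.INTER_CUBIC)
cv2.imwrite('pics/crop3.png',np.hstack([f(a),f(b)])[:,:,::-1])"
```

```text
t 8.6833 tcp [626.35  40.46 280.06] tip in box [100.49  60.54 113.07] f_box [-0.31 -0.95  0.89] open 0.3278098445446922
tool axes in box (rows x,y,z)
 [[ 0.03 -0.   -1.  ]
 [-1.    0.   -0.03]
 [ 0.    1.   -0.  ]]
shift tool [74.08  0.81  4.56]
z ang from box y (about world z) -0.002258096414920924
```

View pics/crop3.png

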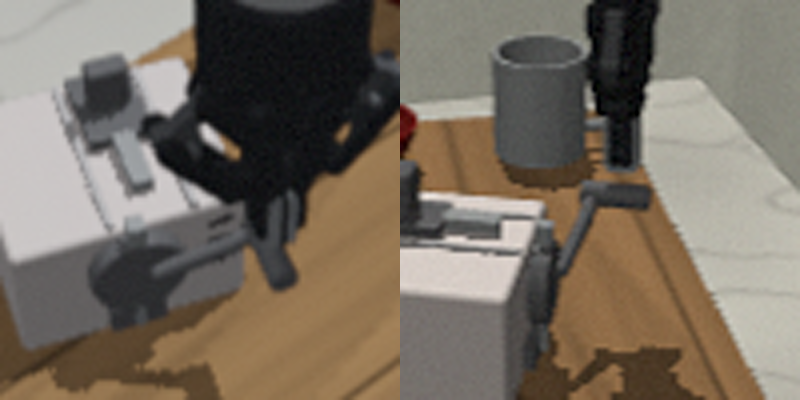

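Request:
{"fn": "servo_tool", "kwargs": {
  "moves": "0 6 0 2 0; 0 6 0 2 0; 0 6 0 0 0; 0 6 0 0 0; 0 6 0 0 0; 0 6 0 0 0; 0 6 0 0 0; 0 6 0 0 0; 0 6 0 0 0; 0 6 0 0 0"
}}

```text
time: 9.62
tcp_pos: [635.6, 55.9, 222.7]
tool_rot: [-0.397, 0.578, 0.381, 0.603]
wrist_force: [-0.7, 1.7, 9.0]
opening: 0.1
```

```bash
python3 -c "
from h import *
rep([102,65,39])"
```

```text
t 9.6167 tcp [635.59  55.92 222.67] tip in box [102.88  78.71  55.68] f_box [-1.35  1.31  8.96] open 0.07460047210100226
tool axes in box (rows x,y,z)
 [[ 0.04  0.02 -1.  ]
 [-1.   -0.01 -0.04]
 [-0.01  1.    0.02]]
shift tool [ 16.4    1.58 -13.99]
z ang from box y (about world z) 0.006479263184997405
```

Request:
{"fn": "servo_tool", "kwargs": {
  "moves": "0 1 0 -4 0; 0 1 0 -4 0; 0 1 0 -4 0; 0 1 0 -3 0; 0 2 0 0 0; 0 2 0 0 0; 0 2 0 0 0; 0 0 0 0 0; 0 0 0 0 0; 0 0 0 0 0"
}}

```text
time: 10.45
tcp_pos: [642.1, 63.7, 217.9]
tool_rot: [-0.399, 0.562, 0.387, 0.613]
wrist_force: [-0.3, 1.5, 0.7]
opening: 0.1
```

```bash
python3 -c "
from h import *
rep([102,65,39])
a=snap('scene','s4.png')['color'][130:230,270:370]; b=snap('side','i4.png')['color'][110:210,285:385]
f=lambda i:cv2.resize(i,(400,400),interpolation=cv2.INTER_CUBIC)
cv2.imwrite('pics/crop4.png',np.hstack([f(a),f(b)])[:,:,::-1])"
```

```text
t 10.45 tcp [642.1   63.66 217.93] tip in box [106.01  89.    50.98] f_box [-0.86  1.3   0.71] open 0.07971062407315264
tool axes in box (rows x,y,z)
 [[ 0.05  0.05 -1.  ]
 [-1.   -0.02 -0.05]
 [-0.02  1.    0.05]]
shift tool [ 10.49   5.11 -24.48]
z ang from box y (about world z) 0.022294270929707705
```

View pics/crop4.png

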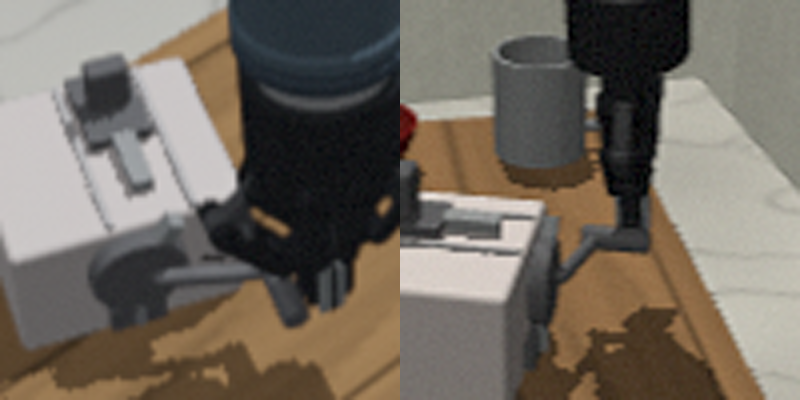

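The gripper has slid outward off the bar: in the scene crop the fingers at (335,290) sit beside the bar at (290,300). I'll go up and grip the bar between the jaws, which open along the box's y, so it can't slip.

Request:
{"fn": "servo_tool", "kwargs": {
  "moves": "0 0 0 5 0; 0 -20 0 3 0; 0 -25 0 0 0; 0 -25 0 0 0; 50 -15 0 0 0; 50 0 0 -12 -0.02; 50 0 2 -12 0; 50 0 2 -8 0; 50 0 0 0 0; 50 0 0 0 0"
}}

```text
time: 11.38
tcp_pos: [616.7, 36.6, 295.6]
tool_rot: [-0.403, 0.567, 0.394, 0.602]
wrist_force: [0.3, -0.4, -0.1]
opening: 49.8
```

```bash
python3 -c "
from h import *
rep([103,60,84])"
```

```text
t 11.3833 tcp [616.68  36.61 295.64] tip in box [ 93.28  53.75 128.66] f_box [ 0.45 -0.27 -0.11] open 49.776010442190845
tool axes in box (rows x,y,z)
 [[ 0.04  0.04 -1.  ]
 [-1.   -0.04 -0.04]
 [-0.04  1.    0.03]]
shift tool [45.19 -8.21  4.37]
z ang from box y (about world z) 0.03873324004438542
```

Request:
{"fn": "servo_tool", "kwargs": {
  "moves": "50 0 -5 3 0.035; 50 0 -4 2 0; 50 0 0 0 0; 50 12 0 0 0; 50 12 0 0 0; 50 10 0 0 0; 50 6 0 0 0; 50 0 0 0 0; 50 0 0 0 0; 50 0 0 0 0"
}}

```text
time: 12.22
tcp_pos: [625.9, 39.8, 246.2]
tool_rot: [-0.391, 0.576, 0.386, 0.605]
wrist_force: [-0.6, 0.8, 0.6]
opening: 50.1
```

```bash
python3 -c "
from h import *
rep([103,60,84])
a=snap('scene','s5.png')['color'][130:230,270:370]; b=snap('side','i5.png')['color'][110:210,285:385]
f=lambda i:cv2.resize(i,(400,400),interpolation=cv2.INTER_CUBIC)
cv2.imwrite('pics/crop5.png',np.hstack([f(a),f(b)])[:,:,::-1])"
```

```text
t 12.2167 tcp [625.93  39.77 246.17] tip in box [100.34  60.27  79.19] f_box [-0.85  0.5   0.64] open 50.079293235894774
tool axes in box (rows x,y,z)
 [[ 0.03  0.03 -1.  ]
 [-1.   -0.   -0.03]
 [-0.01  1.    0.03]]
shift tool [-4.74 -2.8  -0.14]
z ang from box y (about world z) 0.005684106026623396
```

View pics/crop5.png

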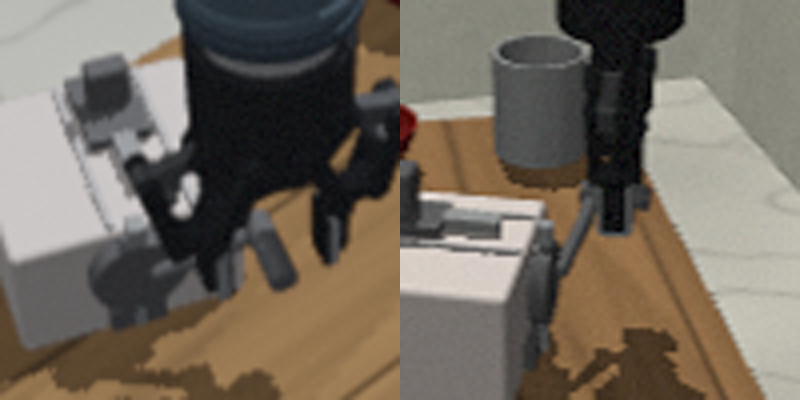

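The bar, near (275,250) in the scene crop, lies between the open fingers. Close on it.

Request:
{"fn": "servo_tool", "kwargs": {
  "moves": "50 -3 -4 0 0; 30 0 0 0 0; 10 0 0 0 0; 0 0 0 0 0; 0 0 0 0 0; 0 0 0 0 0; 0 0 0 0 0; 0 0 0 0 0; 0 0 0 0 0; 0 0 0 0 0"
}}

```text
time: 13.15
tcp_pos: [631.1, 37.1, 252.4]
tool_rot: [-0.391, 0.575, 0.385, 0.607]
wrist_force: [-0.4, -0.3, -0.2]
opening: 13.6
```

```bash
python3 -c "
from h import *
rep([103,66,50])"
```

```text
t 13.15 tcp [631.07  37.08 252.41] tip in box [106.19  59.9   85.42] f_box [-0.25 -0.45 -0.17] open 13.569227344724876
tool axes in box (rows x,y,z)
 [[ 0.03  0.03 -1.  ]
 [-1.   -0.   -0.03]
 [-0.    1.    0.03]]
shift tool [35.48  4.32  4.97]
z ang from box y (about world z) 0.003461759972355699
```

Request:
{"fn": "servo_tool", "kwargs": {
  "moves": "0 5 0 2 0; 0 5 0 2 0; 0 5 0 1 0; 0 5 0 1 0; 0 5 0 0 0; 0 5 0 0 0; 0 5 0 0 0; 0 5 0 0 0; 0 5 0 0 0; 0 5 0 0 0"
}}

```text
time: 13.98
tcp_pos: [634.2, 44.4, 206.3]
tool_rot: [-0.391, 0.575, 0.386, 0.606]
wrist_force: [-4.7, -1.4, 9.0]
opening: 13.8
```

```bash
python3 -c "
from h import *
rep([103,61,23])"
```

```text
t 13.9833 tcp [634.24  44.45 206.32] tip in box [106.09  67.92  39.34] f_box [-3.75 -3.18  9.  ] open 13.81561734176725
tool axes in box (rows x,y,z)
 [[ 0.03  0.03 -1.  ]
 [-1.   -0.   -0.03]
 [-0.01  1.    0.03]]
shift tool [16.01  3.6  -7.42]
z ang from box y (about world z) 0.0055385508159926785
```

Request:
{"fn": "servo_tool", "kwargs": {
  "moves": "0 4 0 -1 0; 0 4 0 -1 0; 0 4 0 -1 0; 0 4 0 -2 0; 0 3 0 -1 0; 0 3 0 -1 0; 0 3 0 0 0; 0 3 0 0 0; 0 3 0 0 0; 0 3 0 0 0"
}}

```text
time: 14.82
tcp_pos: [631.2, 36.9, 178.5]
tool_rot: [-0.391, 0.576, 0.387, 0.604]
wrist_force: [-22.8, 4.4, 32.8]
opening: 13.8
```

```bash
python3 -c "
from h import *
rep([103,61,23])
a=snap('scene','s6.png')['color'][130:230,270:370]; b=snap('side','i6.png')['color'][110:210,285:385]
f=lambda i:cv2.resize(i,(400,400),interpolation=cv2.INTER_CUBIC)
cv2.imwrite('pics/crop6.png',np.hstack([f(a),f(b)])[:,:,::-1])"
```

```text
t 14.8167 tcp [631.24  36.95 178.47] tip in box [106.29  59.82  11.49] f_box [-22.65  -5.06  32.82] open 13.777881894224617
tool axes in box (rows x,y,z)
 [[ 0.03  0.03 -1.  ]
 [-1.   -0.01 -0.03]
 [-0.01  1.    0.03]]
shift tool [-11.55   2.99   1.55]
z ang from box y (about world z) 0.006509244244572146
```

View pics/crop6.png

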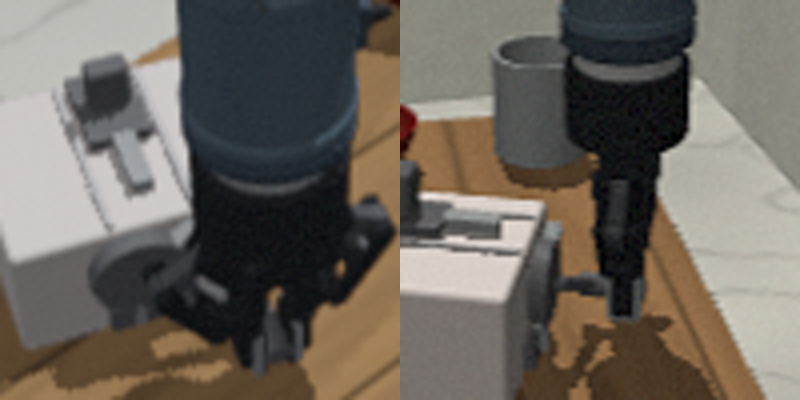

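Request:
{"fn": "servo_tool", "kwargs": {
  "moves": "0 0 0 0 0; 0 0 0 0 0; 0 0 0 0 0; 0 0 0 0 0; 0 0 0 0 0; 0 0 0 0 0; 0 0 0 0 0; 0 0 0 0 0; 0 0 0 0 0; 0 0 0 0 0"
}}

```text
time: 15.75
tcp_pos: [632.1, 39.6, 185.0]
tool_rot: [-0.388, 0.575, 0.387, 0.608]
wrist_force: [-8.2, -0.2, 11.9]
opening: 13.5
```

```bash
python3 -c "
from h import *
rep([103,61,23])
import pickle
D=pickle.load(open('d0.pkl','rb')); a,b=D['scene'],D['side']
for q in(0.61,.75,.86,.95,1.0):
  for x in (77,121):
    p=b2w(np.array([x,68*np.cos(.5-q),62+68*np.sin(.5-q)])); print(q,x,(proj(a,p)-[270,130])*4,(proj(b,p)-[285,110])*4+[400,0])
"
```

```text
t 15.75 tcp [632.12  39.57 185.01] tip in box [106.06  62.7   18.03] f_box [-7.45 -3.49 11.92] open 13.486836229376637
tool axes in box (rows x,y,z)
 [[ 0.03  0.04 -1.  ]
 [-1.   -0.   -0.03]
 [-0.    1.    0.04]]
shift tool [-5.11  2.93 -1.5 ]
z ang from box y (about world z) 0.0022493229653212455
0.61 77 [266.06 262.18] [582.87 242.83]
0.61 121 [297.05 326.45] [650.63 248.64]
0.75 77 [262.62 273.44] [582.2  256.79]
0.75 121 [293.22 337.47] [649.69 262.68]
0.86 77 [258.4  282.38] [581.47 268.05]
0.86 121 [288.67 346.26] [648.82 274.01]
0.95 77 [254.01 289.68] [580.75 277.37]
0.95 121 [284.   353.46] [648.02 283.4 ]
1.0 77 [251.22 293.71] [580.3  282.56]
1.0 121 [281.05 357.44] [647.55 288.63]
```

Request:
{"fn": "servo_tool", "kwargs": {
  "moves": "0 1 0 0 0; 0 1 0 0 0; 0 1 0 0 0; 0 1 0 0 0; 0 1 0 0 0; 0 1 0 0 0; 0 1 0 0 0; 0 1 0 0 0; 0 1 0 0 0; 0 1 0 0 0"
}}

```text
time: 16.58
tcp_pos: [631.2, 37.5, 179.7]
tool_rot: [-0.386, 0.576, 0.386, 0.608]
wrist_force: [-10.4, 0.4, 14.8]
opening: 14.0
```

```bash
python3 -c "
from h import *
rep([103,61,23])
for i in range(20): d=get_image('side')
rep([103,61,23])
a=snap('scene','s7.png')['color'][130:230,270:370]; b=snap('side','i7.png')['color'][110:210,285:385]
f=lambda i:cv2.resize(i,(400,400),interpolation=cv2.INTER_CUBIC)
cv2.imwrite('pics/crop7.png',np.hstack([f(a),f(b)])[:,:,::-1])"
```

```text
t 16.5833 tcp [631.19  37.49 179.74] tip in box [106.    60.4   12.75] f_box [-9.65 -3.77 14.77] open 13.982783394314392
tool axes in box (rows x,y,z)
 [[ 0.02  0.04 -1.  ]
 [-1.    0.   -0.02]
 [ 0.    1.    0.04]]
shift tool [-10.29   2.75   0.97]
z ang from box y (about world z) -0.0021729620552438773
t 17.5833 tcp [631.14  37.5  179.75] tip in box [105.94  60.39  12.77] f_box [-9.91 -4.53 14.16] open 13.594088887289479
tool axes in box (rows x,y,z)
 [[ 0.02  0.04 -1.  ]
 [-1.    0.   -0.02]
 [ 0.    1.    0.04]]
shift tool [-10.27   2.7    0.98]
z ang from box y (about world z) -0.0021964760695215206
```

View pics/crop7.png

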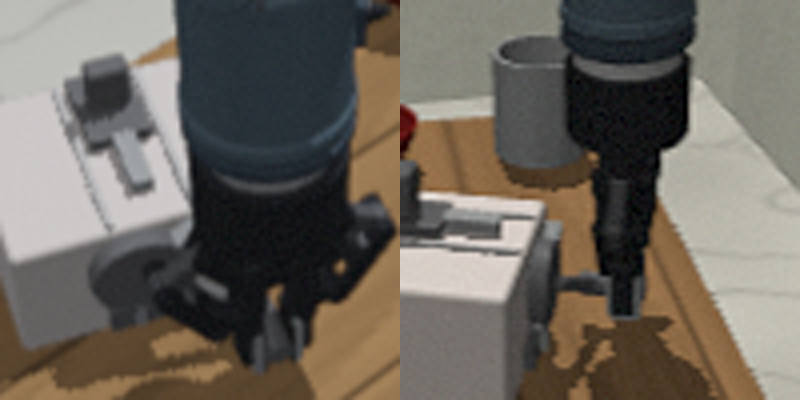

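```bash
python3 -c "
from h import *
a=cv2.imread('pics/scene0.png').astype(int);b=cv2.imread('pics/s7.png').astype(int)
for n,(u,v,w,h) in dict(lota=(118,213,65,62),bowl=(355,100,42,40),mug=(405,120,50,50),comb=(170,282,90,66)).items():
  print(n,(abs(a-b)[v:v+h,u:u+w].max(2)>40).mean())
rep([0,0,0]); print(close_job())"
```

```text
lota 0.10595533498759305
bowl 0.19285714285714287
mug 0.0
comb 0.01531986531986532
t 17.6833 tcp [631.05  37.55 179.75] tip in box [105.85  60.4   12.77] f_box [-9.88 -1.19  7.09] open 13.787954718678472
tool axes in box (rows x,y,z)
 [[ 0.02  0.04 -1.  ]
 [-1.    0.   -0.02]
 [ 0.    1.    0.04]]
shift tool [  7.98 105.94 -61.06]
z ang from box y (about world z) -0.00214843703803487
the job is handed in; nothing more can be done
None
```

View pics/s7.png

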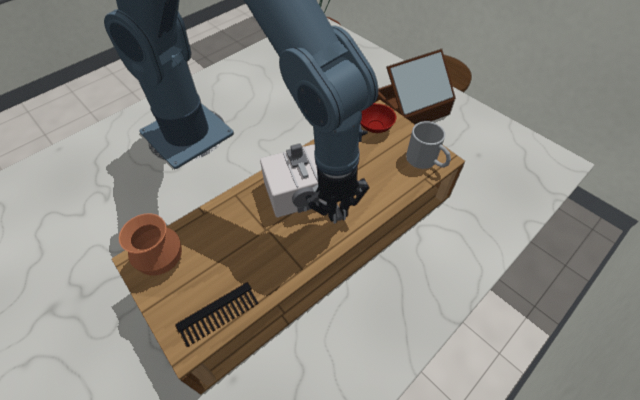

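The lock slide is fully back and the job was handed in with the gripper holding the dial's lever down at the third click, at about 17.7 s of the 38 s allowed.

- **Lock slide:** I pulled it until it stopped at about 12 N, against 2.5 N of sliding friction. The images put its travel at about 34 mm, which fits a start within 8 mm of locked. It was still there in the last picture.
- **Lever:** The first press, with closed fingers from above, slid off the outer side of the bar, and the dial sprang back. I then gripped the bar between the jaws and pressed it to its stop. The last side view puts the dial at about 1.0 rad.
- **Hold:** Over a 1 s test with the arm holding its last target, the pose stayed the same to 0.1 mm and the upward force on the gripper stayed at about 14 N. The highest force I read was about 40 N at the wrist, for a moment at the stop. I did not measure contact forces on their own.
- **Check that disagreed:** The fingertips ended about 10 mm lower than a slip-free grip would give, so the bar had slipped somewhat in the jaws at the stop. The last reading before handing in showed 7 N upward instead of 14, with the pose unchanged.
- **Bystanders:** An image comparison flagged changes at the bowl (19%) and lota (11%), with almost none at the comb and mug. The full view showed the arm partly in front of the bowl and the arm's shadow near the lota. All four stand where they started.

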